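# Set the stirrer dial to the set line and start it

## Task

Set the stirrer's speed by touch alone: with a fingertip at its upright peg, gently push the big round dial clockwise until its index line lines up with the line on the small metal tab clipped to the scale around it, and leave it standing there. Only then push the round start button beside it fully down with a fingertip, and let it come up again. Grip and lift nothing, and leave the tab, the small heat knob, the glassware and everything else where they are.

Things in the scene. Friction and masses are not known exactly. Their poses are not given: they have to be found in the camera images.
- stirrer: bench stirrer, a white box 230 (its x) by 370 (its y) mm, flat top 65 mm above the table, fixed; origin at the centre of its underside, z up. Its top carries, at stirrer-frame (x, y) in mm: the dial with its scale at (0, -95), a round steel stir plate (radius 62, 8 mm high) at (30, 100), the start button at (-75, 20) and the small heat knob at (-75, 125)
- dial_axis (a point): centre of the dial's flat top face, 88 mm above the table. The dial is a dark disc of radius 52 mm whose top stands 23 mm above the stirrer's top, inside a flat white scale ring of outer radius 80 mm (3 mm high) with dark scale lines every 15 degrees; it turns about the vertical through this point
- dial (a joint): dial angle, rad, 0 to 4.71 between stops, growing clockwise seen from above; at 0 the index line points, from the dial's centre, 2.356 rad counter-clockwise (seen from above) from the stirrer's +x. It turns against light friction (0.04 N m, 1 to 1.5 N at the peg) and stays where it is left. It always starts below the tab's value. It lines up with the tab when dial equals tab
- index (a point): point at the outer end of the dial's index line, 55 mm from the dial's axis, level with the dial's top; the index line is white, 4 mm wide, running from near the centre of the dial to its rim and down its edge
- peg (a point): middle of the finger peg: an upright steel pin 16 mm in diameter standing 24 mm above the dial's top, 36 mm from the dial's axis on the side opposite the index line; this point is 12 mm above the dial's top
- tab (a joint): angle of the set tab about the dial's axis, rad, counted exactly as dial; held by stiff friction, not to be moved
- set_line (a point): target point: on the line of the set tab, 55 mm from the dial's axis, at the height of the dial's top. The tab is a steel clip 30 mm long and 20 mm wide lying on the scale ring, 58 to 88 mm from the dial's axis, its top 7 mm above the stirrer's top (16 mm below the dial's top), with one dark line 3 mm wide along its middle that points to the dial's axis
- start (a joint): travel of the start button, 0 up to 0.006 m fully down; it springs back by itself; fully down takes 4 N
- start_top (a point): centre of the top of the start button (up): a round white push button of radius 14 mm in a grey housing
- heat (a joint): angle of the small heat knob (radius 18 mm, bar grip, on a grey base), 0 at the start; leave alone
- beaker: glass beaker, radius 33, height 75 mm, standing on the stir plate; origin at its underside
- vial: small amber vial, radius 13, height 45 mm, standing on the stirrer's top near its far edge; origin at its underside
- amber_bottle: amber glass bottle, radius 42, height 190 mm, to the left of the stirrer; origin at its underside
- wash_bottle: white bottle, radius 33, height 170 mm, to the right of the stirrer; origin at its underside
- cup: white plastic cup, radius 32, height 80 mm, to the left; origin at its underside
- mouse: black computer mouse, 105 by 60 by 32 mm, to the right; origin at its underside
- spatula: slim steel lab spatula, 170 by 18 by 9 mm, lying to the right of the stirrer; origin at the middle of its underside

How it is judged:
On the way, in this order (a step that is already met when the one before it is completed fails the run):
1. the dial's index line stands at the set line (horizontal distance between index and set_line below 0.005 m and velocity of joint dial between -0.05 and 0.05 rad/s), for 0.3 s.
2. the start button is pressed down (value of joint start above 0.0045 m), for 0.04 s.
At the end, for the whole second after the job is handed in: the outer end of the index line is within 5 mm (about 5 degrees) of the set line, the dial is at rest, and the start button has been pressed since and is up again (all of step 1 and value of joint start below 0.0015 m); the robot touches nothing.
It fails at once if the start button is pressed while the index line is off the set line (value of joint start above 0.003 m and not (horizontal distance between index and set_line below 0.005 m)).
It fails at once if the dial or its peg is squeezed, gripped or forced (over 30 N) (contact force between the fingers and dial above 30 N).
It fails at once if the set tab is moved by more than 4 mm (distance of set_line from where it was at the start of the episode above 0.004 m).
It fails at once if the heat knob is turned (value of joint heat above 0.15 rad).
It fails at once if a bystander is lifted, tipped or shifted by more than 25 mm (distance of any of beaker, vial, amber_bottle, wash_bottle, cup, mouse, spatula from where it was at the start of the episode above 0.025 m).
It also fails if it takes over 45 s, if anything falls off the work surface, if the arm or the gripper's body presses on something with over 40 N, if the wrist force passes 120 N, or if a joint passes its speed limit or range.

## Robot

A 6-joint arm with a two-finger parallel gripper is mounted at the origin on the work surface. World frame = base frame: x ahead of the robot, y to its left, z up, the work surface at z = 0. Lengths are in m, angles in rad, forces in N, time in s.
With the tool pointing down it reaches from about 0.375 to 0.975 m from the base axis. Payload 3.8 kg.
Tool frame: the origin (TCP) lies at the very end of the fingers, on their centre line; the grasp point (between the pads) lies 19 mm behind it; z points along the fingers, y is the direction in which the jaws open and shut (so a half turn about z gives the same grasp; the last joint's range is limited). The gripper opens to 85 mm and grips with 20 to 120 N. Pads are 22 mm wide; open, the fingers measure 114 mm over their backs; the gripper's body (76 mm by 85 mm) begins 54 mm behind the grasp point. The pads swing forward as they close: fully open they stand 13 mm farther back than shut.
Start: joints at [1.198, 0.264, 1.604, -0, 1.274, -0.037], TCP at [0.222, 0.637, 0.231] pointing down, gripper open.
Joint ranges: [-2.63, 2.63], [-0.94, 2.18], [0.31, 2.57], [-1.31, 4.45], [0, 2.66], [-2.55, 2.55]. Speed limits (rad/s): [2.57, 2.57, 3.14, 3.14, 3.14, 3.14].

## Interface

Orientations are given as a rotation vector (axis times angle).
In Python, from workcell import bot, read_camera, finish_job gives the robot as it stands. The module is installed in compiled form; this text tells all that it offers.
- The arm moves only by the tool servo_tool, never from a script. Its argument "targets" is text: rows parted by semicolons, each of 7 numbers parted by spaces: the turn, a rotation vector about the tool's x, y, z in rad, then the shift along the tool's x, y, z in mm, then the finger opening in mm, from 0 to 85.4. In form: wx wy wz x y z gripper; .... A call has 1 to 8 rows; each row shifts and turns the pose as measured when the row begins, along the tool's axes as they then stand; what a row does not reach is not made up. A row lasts 1/12 s, in which the tool goes at most 41.7 mm and 7.16 degrees, less where a joint would pass 70% of its speed; a pose out of reach is approached as far as the arm can. A call is refused whole if a number of a shift passes 41.7 or a number of a turn 0.125, either way. A call with a gripper value outside its range is refused whole. The fingers move at their own pace and stop on an object; "newtons" is the grip in N (left out, the last holds). Time passes only in rows, so rows that do not move let the fingers close. It gives the time, the measured TCP pose, the force and the opening at its end, in the units of the state.
- bot.read_state(): the state, without advancing time (a new reading comes with each control period).
- read_camera(name): name is "scene" or "top"; returns a dict with "image" (420x560x3 uint8, red, green, blue), "mtx" (3x3 intrinsics, pixels), "eye" and "orientation" of the camera in the world. Camera axes: x right, y up, looking along -z (the intrinsics and any distortion apply to the point x, -y, -z); pixel columns grow to the right and rows downward; lengths in m; the calibration is good to about 2 mm. A picture is of the moment at which its call begins. There is no depth.
- finish_job(): hands the job in, once; it reports no verdict.
The state is a dict: "time": time; "q": joint angles; "joint_vel": joint speeds; "joint_torque": joint torques, N m; "tool_pos": TCP position; "tcp_rot": TCP orientation; "wrist_force": force on the tool from outside, world axes, zero at the start; "torque": the same for the moment, N m; "width": opening from 0.0 (shut) to 1.0 (fully open).
Only numpy, scipy, OpenCV 4.12 (cv2) and the standard library are available. Lean on these libraries where they do the work, as an engineer would, in place of code of your own. Each camera call takes 0.05 s, during which the arm holds its last target.

## Working session

There is one attempt and no reset: what is moved stays moved. The work goes in short steps, Python scripts to look and compute and a tool call to move; the robot and the scene stay as the last step left them, time stands still between calls to the robot, and variables do not carry over. Pictures are saved under pics/ and viewed, and the job is handed in when it is done.

Besides the shell and the picture viewer there is one more tool, called as name(argument=value, ...), one argument or row to a line, values as JSON. servo_tool: Moves the arm, as the interface text tells. Its arguments: {"type":"object","properties":{"targets":{"type":"string"},"newtons":{"type":"number"}},"required":["targets"]}

```bash
mkdir -p pics; python3 - <<'E'
from workcell import bot, read_camera
import cv2, numpy as np
print(bot.read_state())
for n in("top","scene"):
    c=read_camera(n); cv2.imwrite(f"pics/{n}0.png",c["image"][:,:,::-1]); print(n,c["mtx"],c["eye"],c["orientation"],[k for k in c])
E
```

```text
{'time': 0.0, 'q': array([ 1.19810070e+00,  2.64743514e-01,  1.60536266e+00, -2.66859530e-05,
        1.27369431e+00, -3.68964681e-02]), 'joint_vel': array([-0.00074514, -0.00030882,  0.00017905,  0.00092804, -0.00152809,
       -0.00071929]), 'joint_torque': array([ 3.79954263e-04, -5.15127182e+01, -3.67298055e+01,  3.16489729e-05,
        1.33333020e-02,  2.88198862e-05]), 'tool_pos': array([0.22217292, 0.63662265, 0.22997464]), 'tcp_rot': array([-0.524914  , -3.09699759,  0.00340326]), 'wrist_force': array([ 0.48951471,  0.60746984, -0.56143037]), 'torque': array([-0.02908927, -0.04306835, -0.04651124]), 'width': 0.9967573259265722}
top [[475.32231058   0.         285.98232274]
 [  0.         475.32231058 207.95965299]
 [  0.           0.           1.        ]] [ 0.30518979 -0.03610576  1.68258222] [ 0.11677311 -0.09043569 -1.57381796] ['image', 'mtx', 'eye', 'orientation']
scene [[466.91190721   0.         289.43920192]
 [  0.         466.91190721 210.31215767]
 [  0.           0.           1.        ]] [ 1.27721888 -0.70739181  0.98613863] [0.77647353 0.35949984 0.76949864] ['image', 'mtx', 'eye', 'orientation']
```

View pics/top0.png

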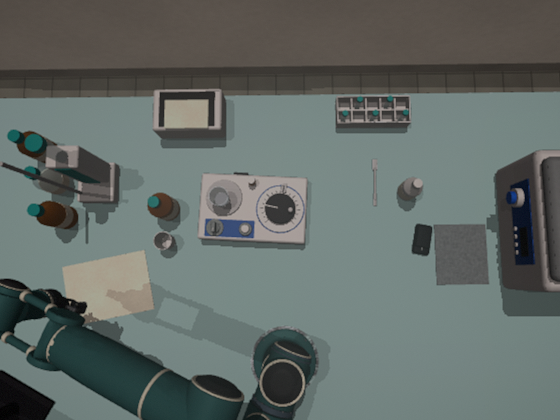

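View pics/scene0.png

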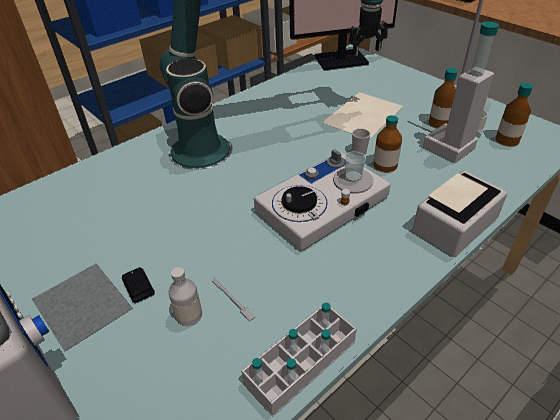

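```bash
cat > h.py <<'E'
import numpy as np, cv2
from scipy.spatial.transform import Rotation as R
def proj(c,P):
    P=np.atleast_2d(P); p=R.from_rotvec(c["orientation"]).inv().apply(P-c["eye"]); p=p*[1,-1,-1]
    u=p@c["mtx"].T; return u[:,:2]/u[:,2:]
def ray(c,uv,z):
    d=np.linalg.inv(c["mtx"])@[uv[0],uv[1],1]; d=R.from_rotvec(c["orientation"]).apply(d*[1,-1,-1])
    return c["eye"]+d*(z-c["eye"][2])/d[2]
def crop(c,x0,y0,w,h,s,fn):
    cv2.imwrite(fn,cv2.resize(c["image"][y0:y0+h,x0:x0+w,::-1],None,fx=s,fy=s,interpolation=cv2.INTER_CUBIC))
E
python3 - <<'E'
from workcell import *; from h import *
t=read_camera("top"); crop(t,190,165,125,85,6,"pics/t1.png")
s=read_camera("scene"); crop(s,245,145,155,105,5,"pics/s1.png")
for uv in [(202,173),(308,177),(305,243),(198,238)]: print(ray(t,uv,.065))
E
```

```text
[0.64437826 0.28213964 0.065     ]
[ 0.62733872 -0.08611635  0.065     ]
[ 0.39924113 -0.07353166  0.065     ]
[0.41828165 0.29157891 0.065     ]
```

View pics/t1.png

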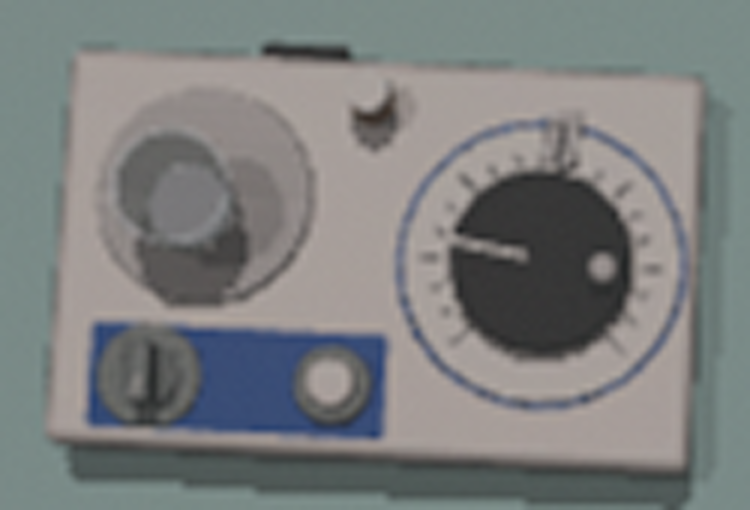

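View pics/s1.png

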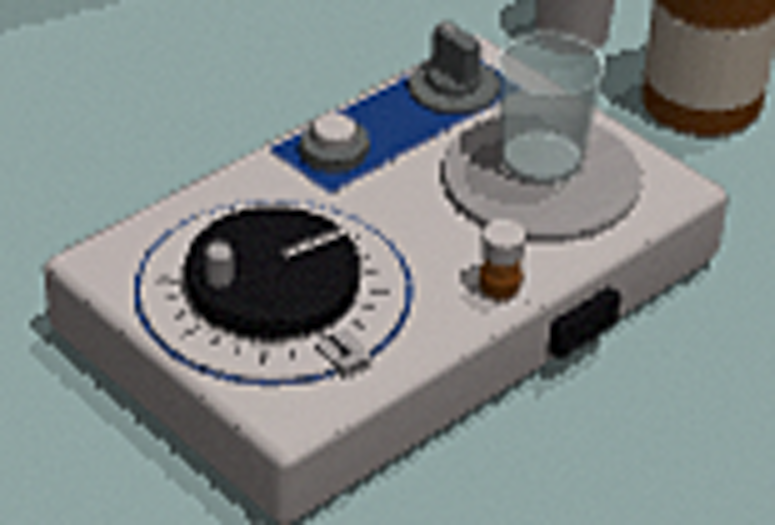

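```bash
cat >> h.py <<'E'
def T(p,loc): # loc Nx3 stirrer frame
    loc=np.atleast_2d(loc); c,s=np.cos(p[2]),np.sin(p[2])
    return np.c_[p[0]+c*loc[:,0]-s*loc[:,1], p[1]+s*loc[:,0]+c*loc[:,1], loc[:,2]]
E
python3 - <<'E'
from workcell import *; from h import *
from scipy.optimize import least_squares
t=read_camera("top");s=read_camera("scene")
ft=lambda x,y:((x+.5)/6-.5+190,(y+.5)/6-.5+165)
fs=lambda x,y:((x+.5)/5-.5+245,(y+.5)/5-.5+145)
# world yaw: stirrer +x approx world +x
top=[((115,185,65),(75,50)),((115,-185,65),(703,78)),((-115,-185,65),(688,468)),((-115,185,65),(48,438)),((0,-95,67),(544,265)),((0,-95,88),(541,264)),((30,100,73),(207,197)),((-75,20,80),(330,380))]
sc=[((0,-95,67),(274,291)),((115,185,65),(727,198)),((115,-185,65),(285,468)),((-115,-185,65),(47,270))]
def res(p,full=False):
    a=proj(t,T(p,np.array([k for k,_ in top])/1e3))-[ft(*v) for _,v in top]
    b=proj(s,T(p,np.array([k for k,_ in sc])/1e3))-[fs(*v) for _,v in sc]
    return (a,b) if full else np.r_[a.ravel(),b.ravel()]
for nm,f in (("both",res),("top",lambda p:res(p)[:16]),("scene",lambda p:res(p)[16:])):
    r=least_squares(f,[.52,.1,0.05],loss="soft_l1"); print(nm,r.x)
    if nm=="both":
        p=r.x; np.save("p.npy",p); a,b=res(p,True); print(a.round(1).tolist(),b.round(1).tolist())
A=T(p,[0,-.095,.088])[0];B=T(p,[-.075,.02,.08])[0];print("axis",A,"button",B)
# angles: top view
idx=ray(t,ft(460,240),.088); idx2=ray(t,ft(525,257),.088); peg=ray(t,ft(602,266),.112); tb=[ray(t,ft(566,130),.072),ray(t,ft(563,150),.072)]
for nm,q in (("idx",idx),("pegtop",peg),("tab",tb[0]),("tab2",tb[1])):
    d=(q-A)[:2]; th=np.arctan2(d[1],d[0])-p[2]; print(nm,q,np.hypot(*d),"joint",(2.356-th)%6.283)
d=idx-idx2;print("line",(2.356-(np.arctan2(d[1],d[0])-p[2]))%6.283)
# overlay
th=np.linspace(0,6.283,60)
for c,nm,(x0,y0,w,h,k) in((t,"t2",(190,165,125,85,6)),(s,"s2",(245,145,155,105,5))):
    im=cv2.resize(c["image"][y0:y0+h,x0:x0+w,::-1],None,fx=k,fy=k,interpolation=cv2.INTER_CUBIC)
    def dr(P,col):
        u=(proj(c,T(p,P))-[x0,y0]+.5)*k-.5
        cv2.polylines(im,[u.round().astype(int)],True,col,1)
    z=lambda r,x,y,h:np.c_[x+r*np.cos(th),y+r*np.sin(th),h+0*th]
    dr(z(.052,0,-.095,.088),(0,255,0));dr(z(.08,0,-.095,.068),(0,0,255));dr(z(.062,.03,.1,.073),(0,255,0));dr(z(.014,-.075,.02,.085),(0,255,0))
    dr(np.array([[.115,.185,.065],[.115,-.185,.065],[-.115,-.185,.065],[-.115,.185,.065]]),(0,255,255))
    cv2.imwrite(f"pics/{nm}.png",im)
E
```

```text
both [ 0.52271176  0.10506159 -0.05314856]
[[-0.5, -0.8], [1.2, -0.7], [0.8, 0.8], [-0.9, 0.6], [0.0, -0.2], [0.3, -0.9], [-0.1, -0.4], [0.5, 0.5]] [[0.0, -0.2], [1.7, -1.4], [0.1, -0.1], [-1.7, -1.7]]
top [ 0.52222384  0.10562995 -0.05491584]
scene [ 0.52427219  0.10283983 -0.05036078]
axis [0.51766502 0.01019573 0.088     ] button [0.44888014 0.12901761 0.08      ]
idx [0.5287186  0.05703873 0.088     ] 0.048129495567049624 joint 0.963786793642563
pegtop [ 0.51023623 -0.02330849  0.112     ] 0.034317918272736676 joint 4.091844872894901
tab [ 0.59422032 -0.00277867  0.072     ] 0.07764694308916892 joint 2.470733755474117
tab2 [ 0.58260774 -0.00101528  0.072     ] 0.06590328114699112 joint 2.47379588183385
line 0.9963253952752651
```

View pics/t2.png

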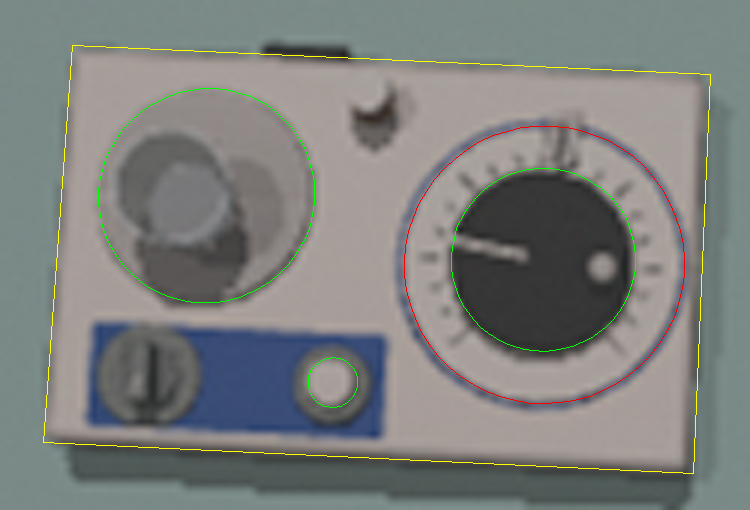

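View pics/s2.png

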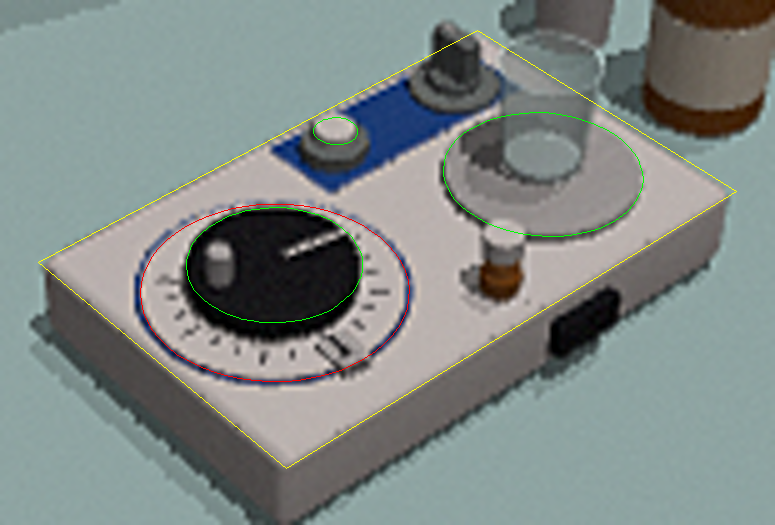

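```bash
cat >> h.py <<'E'
def polar(c,A,p2,z,r0,r1,n=24,N=720):
    # rows radius, cols joint angle 0..2pi
    J=np.linspace(0,2*np.pi,N,endpoint=False); r=np.linspace(r0,r1,n)
    th=2.356-J+p2
    P=np.stack([A[0]+r[:,None]*np.cos(th),A[1]+r[:,None]*np.sin(th),z+0*r[:,None]*th],-1).reshape(-1,3)
    u=proj(c,P).astype(np.float32).reshape(n,N,2)
    return J,cv2.remap(c["image"],u[...,0],u[...,1],cv2.INTER_CUBIC)
E
python3 - <<'E'
from workcell import *; from h import *
p=np.load("p.npy");A=T(p,[0,-.095,.088])[0]
for n in("top","scene"):
    c=read_camera(n)
    J,a=polar(c,A,p[2],.088,.014,.05)
    J,b=polar(c,A,p[2],.072,.056,.09)
    J,d=polar(c,A,p[2],.068,.05,.095)
    im=np.vstack([cv2.resize(x,(720,120)) for x in(a,b,d)]); cv2.imwrite(f"pics/pol_{n}.png",im[:,:,::-1])
    g=a.mean(2)[6:22]; m=g.mean(0); k=(J>.6)&(J<1.4); w=np.clip(m[k]-np.median(m)-8,0,None); print(n,"index",(w*J[k]).sum()/w.sum())
    for rr in range(6,22,4):
        m=b.mean(2)[rr:rr+4].mean(0); k=(J>2.3)&(J<2.65); print(rr, J[k][::3].round(2).tolist()[:0], m[k][::2].round().astype(int).tolist())
E
```

```text
top index 0.9446721994685005
6 [] [147, 146, 145, 140, 137, 130, 117, 104, 96, 98, 109, 123, 132, 134, 135, 136, 138, 142, 148, 154]
10 [] [137, 133, 132, 135, 140, 138, 123, 105, 95, 97, 107, 122, 137, 146, 148, 144, 144, 148, 154, 159]
14 [] [113, 114, 118, 122, 126, 124, 115, 106, 103, 107, 116, 131, 141, 138, 124, 111, 105, 106, 113, 123]
18 [] [142, 143, 145, 147, 147, 145, 142, 140, 139, 139, 141, 142, 139, 134, 132, 134, 139, 145, 152, 156]
scene index 0.8239699412088878
6 [] [154, 155, 160, 162, 159, 152, 134, 93, 48, 30, 55, 106, 150, 169, 170, 168, 159, 130, 92, 83]
10 [] [165, 155, 156, 160, 158, 147, 129, 96, 56, 32, 36, 63, 106, 142, 161, 158, 137, 106, 98, 136]
14 [] [146, 152, 162, 162, 158, 154, 151, 151, 154, 155, 155, 152, 150, 154, 147, 117, 73, 54, 85, 140]
18 [] [110, 107, 115, 132, 137, 115, 83, 67, 71, 82, 86, 82, 81, 90, 99, 87, 58, 43, 68, 105]
```

View pics/pol_top.png

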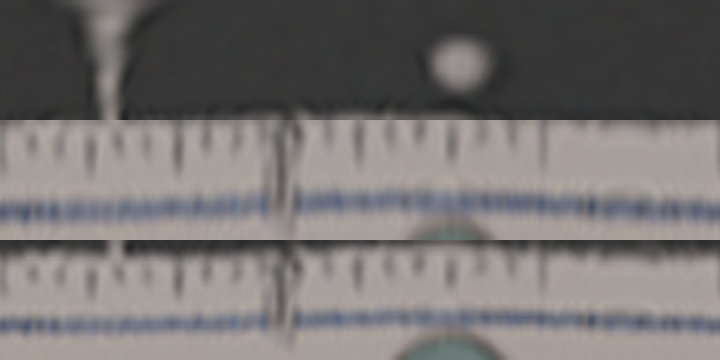

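View pics/pol_scene.png

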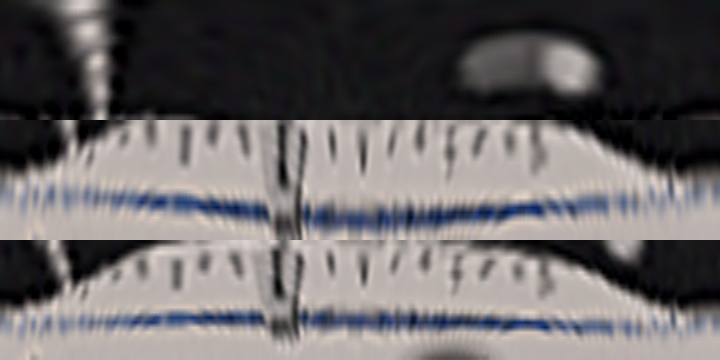

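The tab is at about 2.46 rad and the dial at about 0.96 rad. Both cameras agree on the tab, and the major scale marks fall on multiples of 45° as they should. I'll close the fingers and go to a point behind the peg.

servo_tool(
  targets="0 0 0 0 0 -15 0;0 0 0 -20 -20 -15 0;0 0 0 -30 -30 0 0;0 0 0 -29 -29 0 0;0 0 0 -29 -29 0 0;0 0 0 -29 -29 0 0;0 0 0 -29 -29 0 0;0 0 0 -29 -29 0 0",
  newtons=20,
)

```text
time: 1.07
tool_pos: [0.342, 0.3891, 0.2611]
tcp_rot: [0.505, 3.1, 0.006]
wrist_force: [1.5, 0.1, 0.6]
width: 0.001
```

```bash
cat > go.py <<'E'
import sys; from workcell import *; from h import *
p=np.load("p.npy");A=T(p,[0,-.095,.088])[0]
def delta(tx,ty,tz,yaw):
    s=bot.read_state(); M=R.from_rotvec(s["tcp_rot"]); d=M.inv().apply(np.array([tx,ty,tz])-s["tool_pos"])*1000
    c,n=np.cos(yaw),np.sin(yaw); D=R.from_matrix(np.array([[c,n,0],[n,-c,0],[0,0,-1]]))
    print("t",round(s["time"],2),"pos",s["tool_pos"].round(4),"F",s["wrist_force"].round(1),"q",s["q"].round(2),"w",round(s["width"],3))
    print("shift",d.round(1),"turn",(M.inv()*D).as_rotvec().round(3))
def dialpose(J,z,back=19,rad=36):
    f=2.356-J+np.pi+p[2]; r=np.array([np.cos(f),np.sin(f)]); t=np.array([np.sin(f),-np.cos(f)])
    q=A[:2]+r*rad/1e3-t*back/1e3; print("target",q); delta(q[0],q[1],z,np.arctan2(t[1],t[0]))
E
python3 - <<'E'
from go import *
dialpose(.96,.2,27)
E
```

```text
target [ 0.53583147 -0.03097441]
t 1.07 pos [0.342  0.3891 0.2611] F [1.5 0.1 0.6] q [ 0.8  -0.06  1.9   0.    1.29 -0.45] w 0.001
shift [-317.1 -337.1   59.8] turn [ 0.004 -0.    -0.095]
```

servo_tool(
  targets="0 0 0 -29 -31 0 0;0 0 0 -29 -31 0 0;0 0 0 -29 -31 0 0;0 0 0 -29 -31 0 0;0 0 0 -29 -31 0 0;0 0 0 -29 -31 0 0;0 0 0 -29 -31 0 0;0 0 0 -29 -31 0 0",
)

```text
time: 1.73
tool_pos: [0.4786, 0.0848, 0.2634]
tcp_rot: [0.5, 3.093, 0.013]
wrist_force: [0.9, 0.4, 0.1]
width: -0.004
```

```bash
python3 -c "
from go import *
dialpose(.96,.2,27)"
```

```text
target [ 0.53583147 -0.03097441]
t 1.73 pos [0.4786 0.0848 0.2634] F [0.9 0.4 0.1] q [ 0.12 -0.13  1.96  0.01  1.3  -1.13] w -0.004
shift [-90.3 -92.5  63.2] turn [ 0.009  0.008 -0.092]
```

servo_tool(
  targets="0 0 -0.045 -23 -23 0 0;0 0 -0.045 -23 -23 0 0;0 0 0 -23 -23 15 0;0 0 0 -20 -22 20 0;0 0 0 0 0 20 0;0 0 0 0 0 0 0",
)

```text
time: 2.23
tool_pos: [0.5484, -0.0415, 0.2114]
tcp_rot: [0.367, 3.099, 0.01]
wrist_force: [-1.0, -0.1, -0.9]
width: 0.002
```

```bash
python3 -c "
from go import *
dialpose(.96,.13,27)
for n in('top','scene'):
    c=read_camera(n); crop(c,*((190,150,125,100,6) if n=='top' else (245,115,155,120,5)),f'pics/a_{n}.png')"
```

```text
target [ 0.53583147 -0.03097441]
t 2.23 pos [ 0.5484 -0.0415  0.2114] F [-1.  -0.1 -0.9] q [-0.12  0.03  1.91  0.01  1.18 -1.46] w 0.002
shift [16.3  6.6 81.1] turn [ 0.009  0.02  -0.008]
```

View pics/a_scene.png

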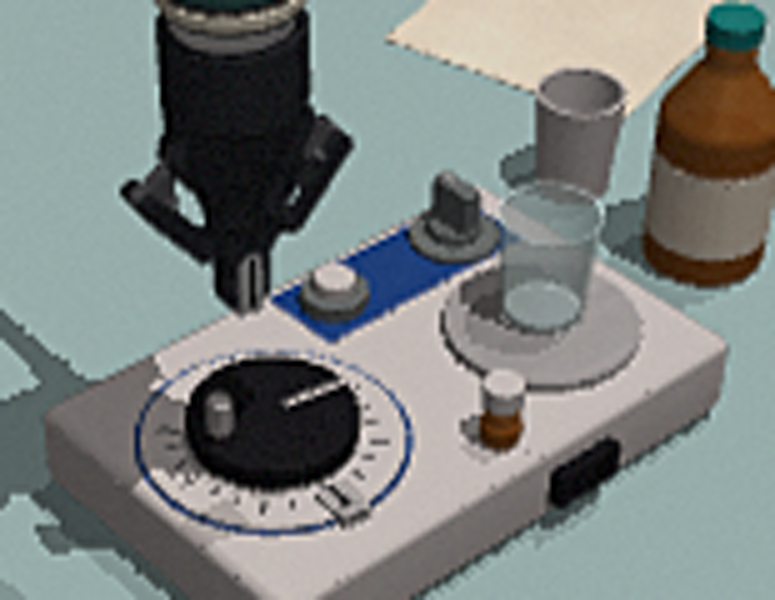

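servo_tool(
  targets="0 0.02 0 8 3 25 0;0 0 0 8 3 25 0;0 0 0 0 0 25 0;0 0 0 0 0 5 0;0 0 0 0 0 0 0;0 0 0 0 0 0 0",
)

```text
time: 2.83
tool_pos: [0.5428, -0.0258, 0.1451]
tcp_rot: [0.354, 3.098, 0.015]
wrist_force: [-0.2, 0.3, -0.3]
width: -0.005
```

```bash
python3 -c "
from go import *
dialpose(.96,.098,27)"
```

```text
target [ 0.53583147 -0.03097441]
t 2.83 pos [ 0.5428 -0.0258  0.1451] F [-0.2  0.3 -0.3] q [-0.1   0.07  1.99  0.01  1.05 -1.45] w -0.005
shift [ 6.7 -7.2 46.9] turn [0.013 0.022 0.   ]
```

servo_tool(
  targets="0.01 0.02 0 3 -5 10 0;0 0 0 1 -2 10 0;0 0 0 0 0 8 0;0 0 0 0 0 0 0;0 0 0 0 0 0 0",
)

```text
time: 3.25
tool_pos: [0.5419, -0.0319, 0.1213]
tcp_rot: [0.353, 3.11, 0.002]
wrist_force: [0.5, 0.6, 0.6]
width: 0.001
```

```bash
python3 -c "
from go import *
dialpose(.96,.098,27)"
```

```text
target [ 0.53583147 -0.03097441]
t 3.25 pos [ 0.5419 -0.0319  0.1213] F [0.5 0.6 0.6] q [-0.11  0.1   2.01  0.    1.02 -1.45] w 0.001
shift [ 6.4 -0.5 23.2] turn [0.003 0.011 0.002]
```

servo_tool(
  targets="0 0.01 0 2 0 9 0;0 0 0 1 0 9 0;0 0 0 0 0 6 0;0 0 0 0 0 0 0;0 0 0 0 0 0 0",
)

```text
time: 3.67
tool_pos: [0.5388, -0.0315, 0.0946]
tcp_rot: [0.356, 3.121, 0.004]
wrist_force: [0.6, 0.1, -0.4]
width: 0.005
```

```bash
python3 -c "
from go import *
dialpose(.96,.098,27)
for n in('top','scene'):
    c=read_camera(n); crop(c,*((190,150,125,100,6) if n=='top' else (245,115,155,120,5)),f'pics/b_{n}.png')"
```

```text
target [ 0.53583147 -0.03097441]
t 3.67 pos [ 0.5388 -0.0315  0.0946] F [ 0.6  0.1 -0.4] q [-0.11  0.14  2.03  0.    0.98 -1.45] w 0.005
shift [ 3.  -0.2 -3.4] turn [ 0.003 -0.     0.001]
```

View pics/b_scene.png

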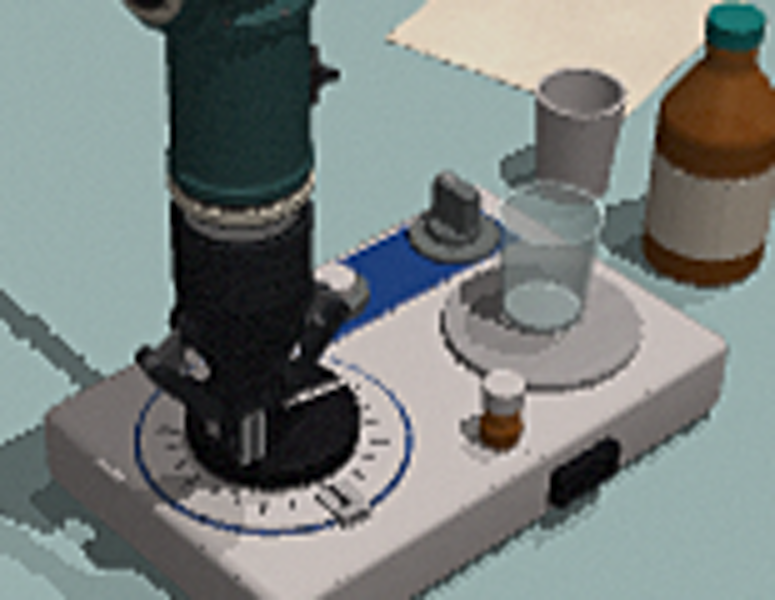

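servo_tool(
  targets="0 0 0 3 0 -1 0;0 0 0 3 0 -1 0;0 0 0 3 0 0 0;0 0 0.03 1.5 -0.5 0 0;0 0 0.05 2 -1 0 0;0 0 0.05 2 -1 0 0;0 0 0.05 2 -1 0 0;0 0 0.05 2 -1 0 0",
)

```text
time: 4.43
tool_pos: [0.5206, -0.0308, 0.1002]
tcp_rot: [0.723, 3.049, 0.005]
wrist_force: [0.7, 0.4, -1.5]
width: 0.0
```

```bash
cat >> go.py <<'E'
def where():
    s=bot.read_state(); x=R.from_rotvec(s["tcp_rot"]).as_matrix()[:,0]; yaw=np.arctan2(x[1],x[0])
    d=(s["tool_pos"]-A)[:2]; f=np.arctan2(d[1],d[0]); rad=np.hypot(*d)
    Jt=(2.356+np.pi+p[2]-f)%(2*np.pi)
    print("tool ang J",round(Jt,3),"rad",round(rad*1e3,1),"yaw J",round((2.356+p[2]+np.pi-(yaw+np.pi/2))%(2*np.pi),3),"peg J if touching",round(Jt+np.arcsin(min(1,19/rad/1e3)),3))
E
python3 -c "
from go import *
dialpose(1.2,.098,19); where()"
```

```text
target [ 0.51838456 -0.03050417]
t 4.43 pos [ 0.5206 -0.0308  0.1002] F [ 0.7  0.4 -1.5] q [-0.11  0.09  2.06  0.    0.98 -1.22] w 0.0
shift [ 2.2 -0.8  2.2] turn [0.005 0.007 0.002]
tool ang J 0.66 rad 41.1 yaw J 1.198 peg J if touching 1.14
```

servo_tool(
  targets="0 0 0.03 2.5 -1 1 0;0 0 0.05 2.5 -1 1 0;0 0 0.05 2 -1 1 0;0 0 0.05 2 -1 0 0;0 0 0.05 2 -1 0 0;0 0 0.05 2 -1 0 0;0 0 0.05 2 -1 0 0;0 0 0.05 2 -1 0 0",
)

```text
time: 5.1
tool_pos: [0.5058, -0.0295, 0.1026]
tcp_rot: [1.305, 2.83, 0.011]
wrist_force: [1.8, -1.5, -1.2]
width: -0.0
```

```bash
python3 -c "
from go import *
dialpose(1.6,.097,19); where()
for n in('top','scene'):
    c=read_camera(n); crop(c,*((190,150,125,100,6) if n=='top' else (245,115,155,120,5)),f'pics/c_{n}.png')"
```

```text
target [ 0.50247847 -0.02757156]
t 5.1 pos [ 0.5058 -0.0295  0.1026] F [ 1.8 -1.5 -1.2] q [-0.11  0.05  2.1  -0.    0.96 -0.81] w -0.0
shift [ 3.8 -1.4  5.5] turn [0.017 0.02  0.004]
tool ang J 1.022 rad 41.4 yaw J 1.596 peg J if touching 1.498
```

View pics/c_scene.png

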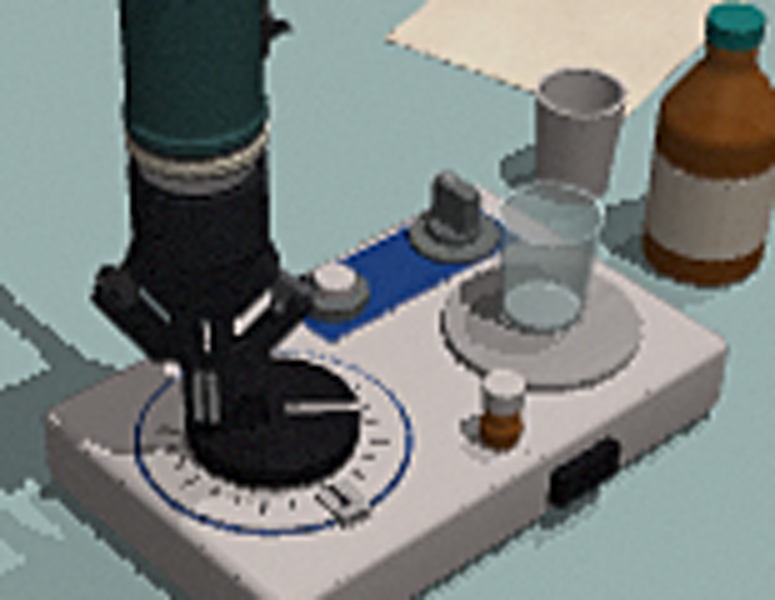

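servo_tool(
  targets="0.005 0.01 0.03 2.5 -1.2 2 0;0.005 0.01 0.04 2.5 -1.2 2 0;0 0 0.05 2.5 -1.2 1.5 0;0 0 0.05 2.3 -1.1 1.5 0;0 0 0.05 2.3 -1.1 1 0;0 0 0.05 2.3 -1.1 1 0;0 0 0.05 2.3 -1.1 1 0;0 0 0.05 2.3 -1.1 1 0",
)

```text
time: 5.87
tool_pos: [0.4924, -0.0209, 0.0969]
tcp_rot: [1.807, 2.552, 0.015]
wrist_force: [0.1, -1.4, 1.2]
width: -0.003
```

```bash
cat >> go.py <<'E'
def idx(lo,hi,tag):
    for n in('top','scene'):
        c=read_camera(n); crop(c,*((190,150,125,100,6) if n=='top' else (245,115,155,120,5)),f'pics/{tag}_{n}.png')
        J,a=polar(c,A,p[2],.088,.03,.05); m=a.mean(2).mean(0); k=(J>lo)&(J<hi); w=np.clip(m[k]-np.median(m)-15,0,None); print(n,"index",((w*J[k]).sum()/w.sum()).round(3), w.max().round())
E
python3 -c "
from go import *
dialpose(2.0,.097,19); where(); idx(1.5,2.2,'d')"
```

```text
target [ 0.48897    -0.01867633]
t 5.87 pos [ 0.4924 -0.0209  0.0969] F [ 0.1 -1.4  1.2] q [-0.09  0.04  2.13  0.    0.96 -0.43] w -0.003
shift [ 3.3 -2.5 -0.2] turn [0.016 0.006 0.036]
tool ang J 1.413 rad 40.1 yaw J 1.964 peg J if touching 1.907
top index 1.92 0.0
scene index 1.792 120.0
```

View pics/d_scene.png

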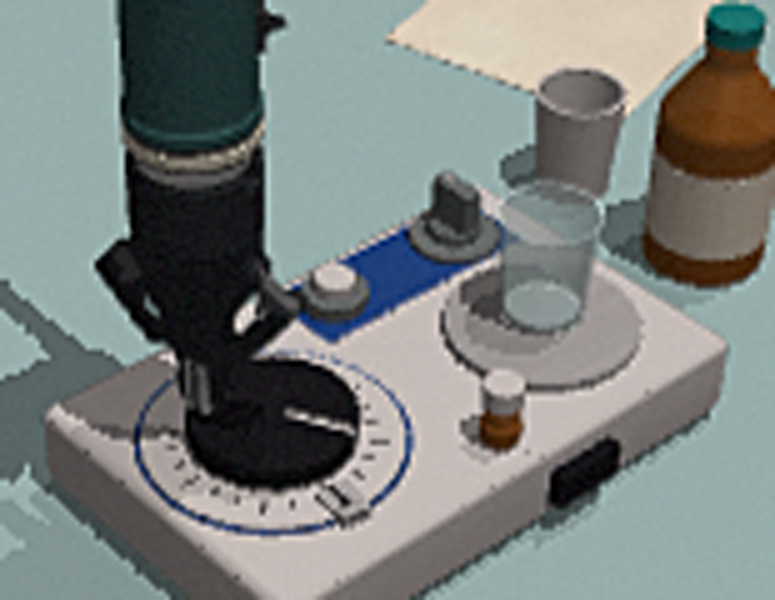

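servo_tool(
  targets="0.01 0 0.05 2.3 -1.3 0 0;0 0 0.05 2.3 -1.3 0.5 0;0 0 0.05 2.3 -1.2 0.5 0;0 0 0.05 2.3 -1.1 0.5 0;0 0 0.05 2.3 -1.1 0.5 0;0 0 0.05 2.3 -1.1 0.5 0;0 0 0.04 2 -1 0.5 0;0 0 0 0 0 0 0",
)

```text
time: 6.63
tool_pos: [0.4824, -0.0084, 0.0959]
tcp_rot: [2.205, 2.221, 0.004]
wrist_force: [-0.0, 0.7, -0.4]
width: -0.004
```

```bash
python3 -c "
from go import *
dialpose(2.3,.097,19); where(); idx(1.9,2.6,'e')"
```

```text
target [ 0.48171935 -0.00890684]
t 6.63 pos [ 0.4824 -0.0084  0.0959] F [-0.   0.7 -0.4] q [-0.06  0.02  2.15 -0.01  0.96 -0.07] w -0.004
shift [-0.5 -0.7 -1.1] turn [0.01  0.007 0.005]
tool ang J 1.818 rad 39.9 yaw J 2.295 peg J if touching 2.315
top index nan 0.0
scene index 2.232 136.0go.py:19: RuntimeWarning: invalid value encountered in scalar divide
  J,a=polar(c,A,p[2],.088,.03,.05); m=a.mean(2).mean(0); k=(J>lo)&(J<hi); w=np.clip(m[k]-np.median(m)-15,0,None); print(n,"index",((w*J[k]).sum()/w.sum()).round(3), w.max().round())
```

View pics/e_scene.png

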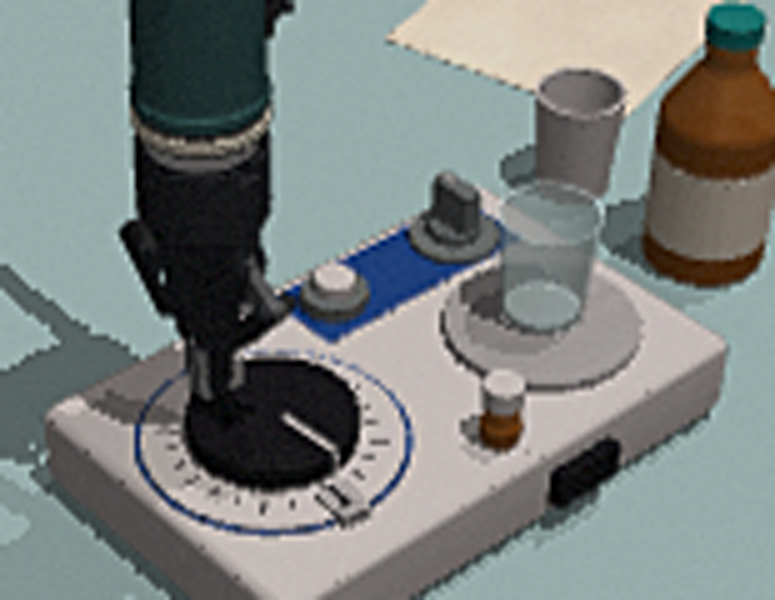

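View pics/e_top.png

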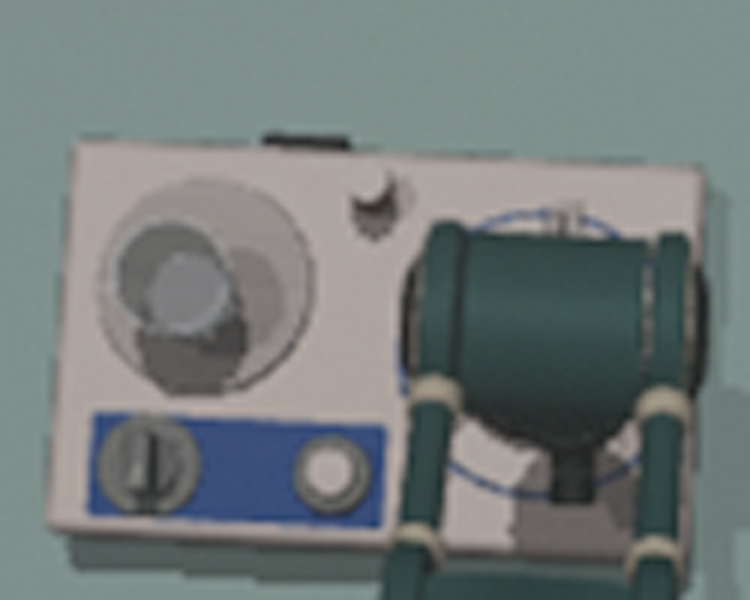

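servo_tool(
  targets="0 0 0.04 2.2 -1 0 0;0 0 0.04 2.1 -1 0 0;0 0 0.04 1.6 -0.7 0 0;0 0 0.02 1.2 -0.5 0 0;0 0 0 0 0 0 0;0 0 0 0 0 0 0",
)

```text
time: 7.23
tool_pos: [0.4801, -0.002, 0.0959]
tcp_rot: [2.347, 2.07, 0.005]
wrist_force: [0.1, -1.3, -0.0]
width: -0.0
```

```bash
cat >> go.py <<'E'
def zoom(tag):
    c=read_camera("scene"); crop(c,275,180,55,40,14,f'pics/{tag}_z.png')
    J,a=polar(c,A,p[2],.088,.012,.051,40)
    J,b=polar(c,A,p[2],.072,.056,.09,40)
    im=np.vstack([cv2.resize(x[:,220:360],(700,280)) for x in(a,b)]); cv2.imwrite(f"pics/{tag}_p.png",im[:,:,::-1])
E
python3 -c "
from go import *
dialpose(2.46,.097,19); where(); idx(2.1,2.8,'f'); zoom('f')" 2>/dev/null
```

```text
target [ 0.47913508 -0.00293605]
t 7.23 pos [ 0.4801 -0.002   0.0959] F [ 0.1 -1.3 -0. ] q [-0.05  0.02  2.15 -0.01  0.96  0.08] w -0.0
shift [-1.  -0.9 -1.1] turn [0.012 0.006 0.032]
tool ang J 1.988 rad 39.5 yaw J 2.428 peg J if touching 2.49
top index nan 0.0
scene index 2.427 158.0
```

View pics/f_z.png

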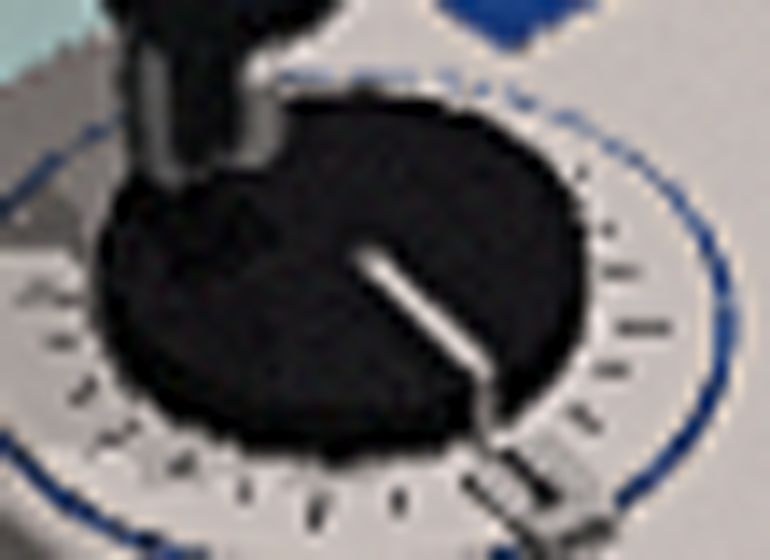

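View pics/f_p.png

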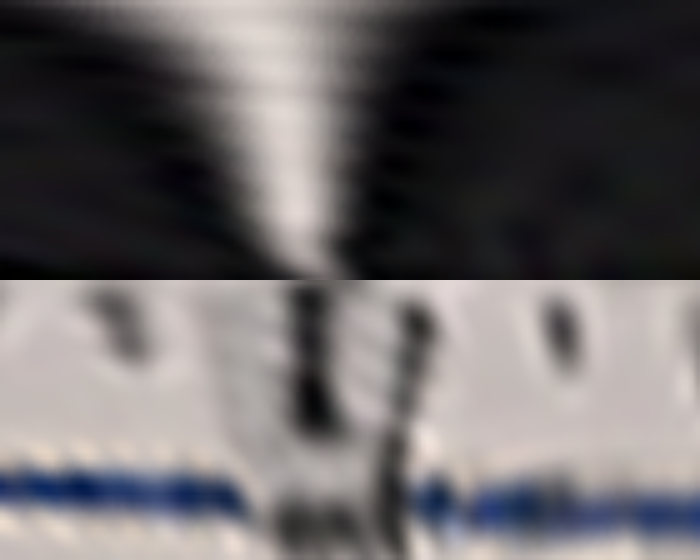

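```bash
python3 - <<'E'
from go import *
s=read_camera("scene"); g=lambda x,y:((x+.5)/14-.5+275,(y+.5)/14-.5+180)
a,b=ray(s,g(370,260),.088),ray(s,g(485,365),.088); d=b-a; print("line J",2.356+p[2]-np.arctan2(d[1],d[0]))
for J in (2.3,2.4,2.46,2.5):
    th=2.356-J+p[2]
    for r,z in((.012,.088),(.052,.088),(.052,.07),(.06,.072),(.075,.072)):
        u=proj(s,[A[0]+r*np.cos(th),A[1]+r*np.sin(th),z])[0]; print(J,r,z,(((u-[275,180])+.5)*14-.5).round())
# axis from dial-top ellipse in scene: fit
im=s["image"].astype(float).mean(2)
E
```

```text
line J 2.4453275041759293
2.3 0.012 0.088 [388. 275.]
2.3 0.052 0.088 [522. 366.]
2.3 0.052 0.07 [521. 431.]
2.3 0.06 0.072 [549. 442.]
2.3 0.075 0.072 [600. 477.]
2.4 0.012 0.088 [383. 277.]
2.4 0.052 0.088 [504. 377.]
2.4 0.052 0.07 [503. 442.]
2.4 0.06 0.072 [527. 455.]
2.4 0.075 0.072 [573. 494.]
2.46 0.012 0.088 [381. 278.]
2.46 0.052 0.088 [492. 383.]
2.46 0.052 0.07 [491. 448.]
2.46 0.06 0.072 [513. 462.]
2.46 0.075 0.072 [556. 503.]
2.5 0.012 0.088 [379. 279.]
2.5 0.052 0.088 [483. 387.]
2.5 0.052 0.07 [482. 451.]
2.5 0.06 0.072 [504. 466.]
2.5 0.075 0.072 [544. 508.]
```

The index and tab lines now agree within about 1–2°. I'll back straight off the peg, lift, and check from both cameras.

servo_tool(
  targets="0 0 0 -4 0 0 0;0 0 0 -6 0 0 0;0 0 0 -6 0 -5 0;0 0 0 0 0 -25 0;0 0 0 0 0 -30 0;0 0 0 -20 0 -30 0;0 0 0 -30 20 0 0;0 0 0 -30 30 0 0",
)

```text
time: 8.1
tool_pos: [0.5097, -0.1025, 0.1896]
tcp_rot: [2.345, 2.082, -0.002]
wrist_force: [1.1, 1.2, -0.5]
width: 0.001
```

servo_tool(
  targets="0 0 0 -35 30 0 0;0 0 0 -35 30 0 0;0 0 0 -35 20 0 0;0 0 0 -30 0 0 0;0 0 0 0 0 0 0;0 0 0 0 0 0 0",
)

```text
time: 8.6
tool_pos: [0.5726, -0.2531, 0.1964]
tcp_rot: [2.341, 2.068, 0.005]
wrist_force: [0.3, 0.4, -0.4]
width: -0.003
```

```bash
python3 -c "
from go import *
delta(B:=.449,.129,.15,1.41); idx(2.1,2.8,'g'); zoom('g')
t=read_camera('top'); crop(t,245,165,70,60,10,'pics/g_tz.png')
J,a=polar(t,A,p[2],.088,.012,.051,40)
J,b=polar(t,A,p[2],.072,.056,.09,40)
cv2.imwrite('pics/g_tp.png',np.vstack([cv2.resize(x[:,220:360],(700,280)) for x in(a,b)])[:,:,::-1])
" 2>/dev/null
```

```text
t 8.6 pos [ 0.5726 -0.2531  0.1964] F [ 0.3  0.4 -0.4] q [-0.45  0.18  1.77 -0.    1.17 -0.33] w -0.003
shift [ 364.4 -170.5   40.3] turn [0.016 0.009 0.037]
top index 2.422 66.0
scene index 2.427 157.0
```

View pics/g_tz.png

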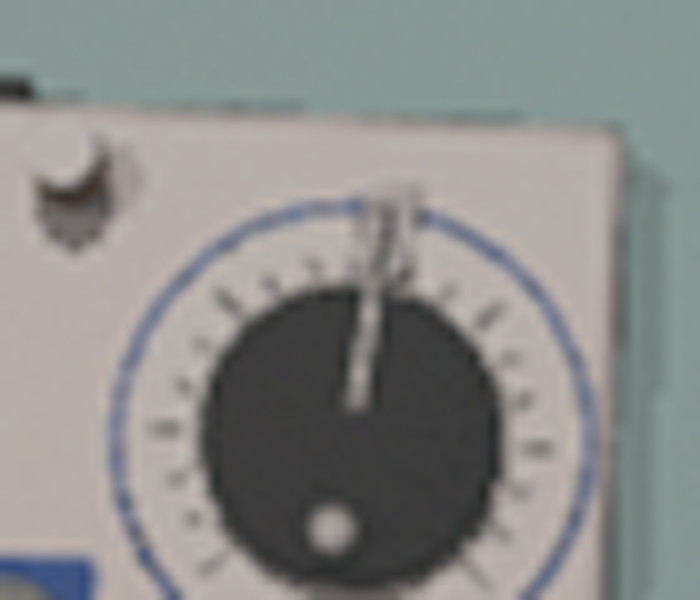

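View pics/g_z.png

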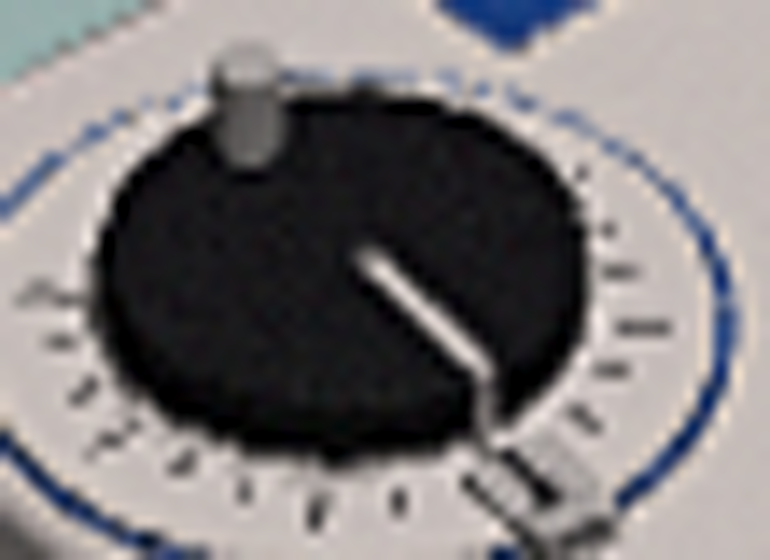

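View pics/g_tp.png

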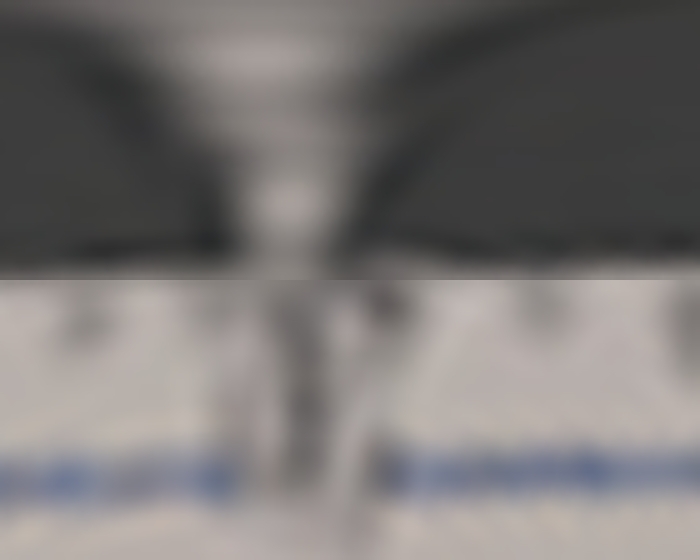

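servo_tool(
  targets="0 0 0 38 -18 0 0;0 0 0 38 -18 0 0;0 0 0 38 -18 0 0;0 0 0 38 -18 0 0;0 0 0 38 -18 0 0;0 0 0 38 -18 0 0;0 0 0 38 -18 0 0;0 0 0 38 -18 0 0",
)

```text
time: 9.47
tool_pos: [0.4648, 0.064, 0.1908]
tcp_rot: [2.334, 2.073, 0.01]
wrist_force: [0.5, 0.7, -1.0]
width: 0.005
```

```bash
python3 - <<'E'
from go import *
from scipy.optimize import least_squares
t=read_camera("top");s=read_camera("scene")
ft=lambda x,y:((x+.5)/6-.5+190,(y+.5)/6-.5+165)
fs=lambda x,y:((x+.5)/5-.5+245,(y+.5)/5-.5+145)
r=least_squares(lambda q:np.r_[proj(t,q)[0]-ft(330,378),proj(s,q)[0]-fs(337,128)],[.449,.129,.08]); print("button tri",r.x,r.fun)
print("nominal",T(p,[-.075,.02,.08]))
delta(.449,.129,.13,1.41)
E
```

```text
button tri [0.45053707 0.12959026 0.08780547] [ 0.14475477  0.11911014  0.17314712 -0.02692411]
nominal [[0.44888014 0.12901761 0.08      ]]
t 9.57 pos [0.4634 0.0672 0.1905] F [-0.3 -0.9  0. ] q [ 0.1  -0.11  2.09 -0.01  1.15  0.21] w 0.0
shift [ 60.3 -22.2  59.7] turn [0.017 0.007 0.049]
```

Button top is at about z = 0.088, at (0.450, 0.129).

servo_tool(
  targets="0.01 0.005 0.03 25 -9 10 0;0 0 0.02 20 -8 15 0;0 0 0 12 -4 18 0;0 0 0 5 -2 15 0;0 0 0 0 0 0 0;0 0 0 0 0 0 0",
)

```text
time: 10.07
tool_pos: [0.4462, 0.1388, 0.1332]
tcp_rot: [2.371, 2.044, 0.014]
wrist_force: [-0.3, -0.1, 1.4]
width: 0.002
```

```bash
python3 -c "
from go import *
delta(.45,.129,.1,1.41); idx(2.1,2.8,'h')" 2>/dev/null
```

```text
t 10.07 pos [0.4462 0.1388 0.1332] F [-0.3 -0.1  1.4] q [ 0.25 -0.06  2.15 -0.01  1.04  0.4 ] w 0.002
shift [-9.1  4.7 33.2] turn [0.014 0.    0.013]
top index 2.422 64.0
scene index 2.427 153.0
```

View pics/h_scene.png

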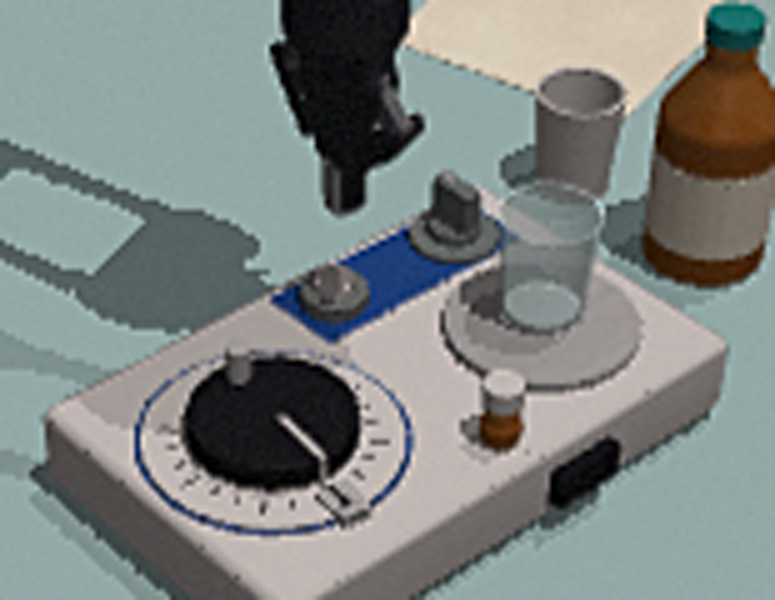

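servo_tool(
  targets="0.01 0 0.01 -6 3 12 0;0 0 0 -4 2 12 0;0 0 0 0 0 5 0;0 0 0 0 0 0 0;0 0 0 0 0 0 0",
)

```text
time: 10.58
tool_pos: [0.455, 0.1243, 0.1066]
tcp_rot: [2.391, 2.026, 0.014]
wrist_force: [0.2, -0.1, 0.6]
width: -0.002
```

```bash
python3 -c "
from go import *
delta(.45,.129,.092,1.41)" 2>/dev/null
```

```text
t 10.58 pos [0.455  0.1243 0.1066] F [ 0.2 -0.1  0.6] q [ 0.22 -0.01  2.16 -0.    0.98  0.38] w -0.002
shift [ 3.8 -5.8 14.5] turn [ 0.011 -0.002 -0.004]
```

servo_tool(
  targets="0.01 0 0 3 -4 4 0;0 0 0 1 -2 4 0;0 0 0 0 0 4 0;0 0 0 0 0 0 0;0 0 0 0 0 0 0",
)

```text
time: 11.0
tool_pos: [0.4504, 0.1295, 0.0947]
tcp_rot: [-2.398, -2.029, -0.006]
wrist_force: [0.3, 0.3, 0.9]
width: -0.003
```

```bash
python3 -c "
from go import *
delta(.45,.129,.082,1.41)" 2>/dev/null
```

```text
t 11.0 pos [0.4504 0.1295 0.0947] F [0.3 0.3 0.9] q [0.23 0.   2.17 0.   0.97 0.39] w -0.003
shift [-0.6 -0.4 12.7] turn [ 0.002 -0.003 -0.005]
```

Centred over the button; I'll press in small steps.

servo_tool(
  targets="0 0 0 0 0 3 0;0 0 0 0 0 3 0;0 0 0 0 0 3 0;0 0 0 0 0 0 0",
)

```text
time: 11.33
tool_pos: [0.451, 0.1301, 0.0855]
tcp_rot: [2.397, 2.03, 0.008]
wrist_force: [-0.8, -0.2, 1.8]
width: 0.002
```

servo_tool(
  targets="0 0 0 0 0 2 0;0 0 0 0 0 2 0;0 0 0 0 0 0 0",
)

```text
time: 11.58
tool_pos: [0.4512, 0.1301, 0.0818]
tcp_rot: [2.397, 2.031, 0.008]
wrist_force: [-1.4, -0.1, 4.2]
width: 0.002
```

servo_tool(
  targets="0 0 0 0 0 2 0;0 0 0 0 0 1 0;0 0 0 0 0 0.5 0",
)

```text
time: 11.83
tool_pos: [0.4513, 0.1302, 0.0811]
tcp_rot: [-2.397, -2.031, -0.006]
wrist_force: [-1.0, 0.3, 3.9]
width: 0.002
```

servo_tool(
  targets="0 0 0 0 0 5 0;0 0 0 0 0 5 0;0 0 0 0 0 4 0",
)

```text
time: 12.08
tool_pos: [0.4518, 0.1302, 0.0805]
tcp_rot: [-2.395, -2.03, 0.002]
wrist_force: [-14.1, -3.1, 28.3]
width: -0.0
```

The force jumped from 4 N to a hard stop at 28 N, about 6 mm below first contact, so the button is fully down. Now I'll release.

servo_tool(
  targets="0 0 0 0 0 -6 0;0 0 0 0 0 -10 0;0 0 0 0 0 -20 0;0 0 0 0 0 -30 0;0 0 0 -20 -5 -20 0;0 0 0 0 0 0 0;0 0 0 0 0 0 0;0 0 0 0 0 0 0",
)

```text
time: 12.75
tool_pos: [0.4445, 0.1111, 0.1724]
tcp_rot: [-2.396, -2.031, -0.004]
wrist_force: [-0.0, 0.1, -0.7]
width: 0.001
```

```bash
python3 -c "
from go import *
delta(.45,.129,.082,1.41); idx(2.1,2.8,'i');zoom('i')" 2>/dev/null
```

```text
t 12.75 pos [0.4445 0.1111 0.1724] F [-0.   0.1 -0.7] q [ 0.19 -0.11  2.12  0.    1.13  0.35] w 0.001
shift [18.3  2.4 90.5] turn [ 0.001 -0.002 -0.004]
top index 2.422 65.0
scene index 2.427 153.0
```

View pics/i_scene.png

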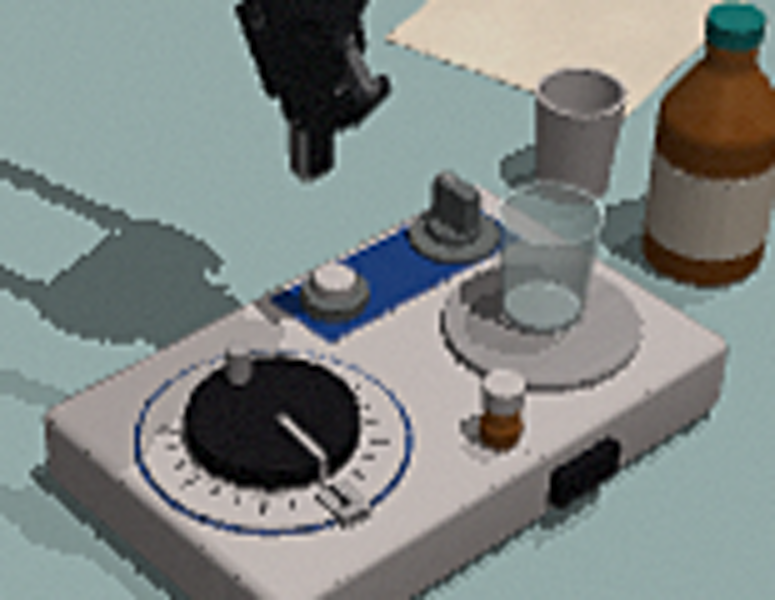

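View pics/i_z.png

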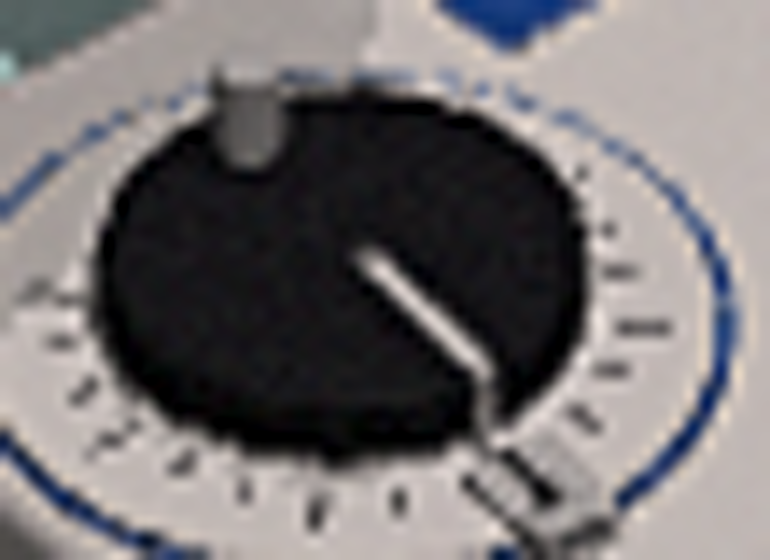

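The picture shows the button up (near 335,280), the index line still meeting the tab line (near 325,475), the arm clear and nothing else moved. I'll hand in.

```bash
python3 -c "
from workcell import *
print(finish_job())"
```

```text
the job is handed in; nothing more can be done
None
```

I turned the dial clockwise to the tab with the closed fingertips against its peg, then pressed the start button down and let it come back up. I handed the job in at about 13 s; it reported no verdict.

- **Dial:** it went from about 0.96 rad to about 2.42–2.45 rad, against the tab at about 2.46 rad. The two cameras and the straight-line check leave it 0.5–2° short of the tab line, about 1–2 mm at the index and inside the 5 mm limit. It did not move when I pressed the button.
- **Button:** it resisted with about 4 N while going down, then hit a hard stop about 6 mm below first contact. I pushed up to 28 N against that stop, well above the 4 N it needs. The last picture shows it up again.
- **Everything else:** the tab, heat knob and glassware look unmoved in the last pictures. The arm was clear, with the wrist force near zero.

One disagreement: while pushing, the dial angle worked out from the arm's position read 0.06–0.1 rad above the camera's. I relied on the cameras for the final setting.

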